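# Stow a slim jar in the cart's jar rack and clamp the end stop

## Task

Get the jar rack on the cart ready for rolling: free the end stop by its T-handle clamp knob, slide the stop back and stand the loose slim jar upright in the rack beside the two that are there already. Then bring the stop back up snug against the row and turn the knob fully tight again. It is glass: set the jar down rather than drop it, do not ram the row, and leave the other things on the cart where they stand.

Things in the scene. Friction and masses are not known exactly. Their poses are not given: they have to be found in the camera images.
- rack: Steel jar rack bolted to the cart. Origin on the cart top under mid-channel, z up. Base x -97 to 37 mm, y -172 to 172. Jar channel along y at x = 0: floor 4 mm up, 47 mm wide between rods with tops 58 mm up, which also cross the -y end. Closed end: plate 96 mm high, inner face at y = 165 mm. Slotted aluminium track, 24 mm high, 30 mm wide, along y at x = -75 mm on the robot's side.
- stop (a joint): Travel of the end stop along the rack's -y, 0 to 0.15 m. A 5 mm steel plate across the channel, 85 mm high, bent over the rods to a carriage on the track. At q its face to the jars is at rack y = 0.085 - q: two packed jars reach to q = 0, three to 0.040. Starts clamped at 0.006 to 0.026. Loose it slides with 2 N; clamped it holds over 60 N.
- stop_face (a point): Middle of the stop plate's face towards the jars, 46 mm above the cart; axes parallel to the rack's; moves with the stop.
- knob (a joint): Angle of the clamp knob on the carriage, rad, 0 (fully tight, at its end stop) to 1.4 (fully loose). It grows counter-clockwise seen from above. The clamp bites below about 0.6 and starts fully tight (0 to 0.08); it turns with 0.12 N m loose, up to 0.25 N m as it bites, and stays where left.
- knob_grip (a point): On the knob's vertical axis, in the middle of its black T-bar, 78 mm above the cart, at rack x = -75 mm, 60 mm to the -y side of stop_face. Moves with the carriage, turns with the knob. The bar (56 x 14 mm, from 62 to 88 mm above the cart) lies along the point's y: grip it along the point's x. At knob 0 the axes are the rack's. Carriage below: 36 mm wide, top 46 mm up.
- slim_jar: The loose slim glass jar with steel cap, standing on the cart: 155 mm tall, glass 40 mm in diameter up to 130 mm, cap 37 mm in diameter, 0.17 to 0.35 kg. Origin: centre of its underside, z up. Same kind as the two in the rack.
- jar_a: Slim jar in the rack next to the closed end; same size and origin as slim_jar. Stays in the rack.
- jar_b: Second slim jar in the rack, beside jar_a; same size and origin. Stays in the rack.
- mill: Bystander: turned wooden pepper mill, 54 mm in diameter, 176 mm tall. Origin: centre of underside.
- oil: Bystander: green glass oil bottle with steel cap, the tallest thing in the work area, 230 mm, 58 mm in diameter up to 145 mm, then a shoulder and a neck 29 mm in diameter from 173 mm up. Origin: centre of underside.
- squat_jar: Bystander: lower of two stacked squat glass jars, each 74 mm in diameter and 82 mm tall. Origin: centre of underside.
- top_jar: Bystander: the upper squat jar, standing on squat_jar (the stack is 164 mm tall). Origin: centre of underside.
- timer: Bystander: round kitchen timer, 62 mm in diameter, 54 mm tall. Origin: centre of underside.
- opener: Bystander: steel rubber-edged jar opener disk lying flat on the left, 96 mm in diameter, 20 mm tall with its centre button. Origin: centre of underside.
- scraper: Bystander: red plastic dough scraper lying flat in front of the rack, 95 x 150 mm, 10 mm high. Origin: centre of underside.

How it is judged:
On the way, in this order (a step that is already met when the one before it is completed fails the run):
1. the clamp knob is turned loose (past 0.7 rad) (value of joint knob above 0.7 rad), for 0.1 s.
2. the slim jar stands upright on the rack's floor, between the two jars and the stop (x of slim_jar in the frame of rack between -0.006 and 0.006 m and z of slim_jar in the frame of rack below 0.008 m and angle between slim_jar's own z axis and vertical below 0.08 rad and y of slim_jar in the frame of rack between 0 and 0.09 m and y of slim_jar in the frame of stop_face above 0.016 m), for 0.2 s.
At the end, for the whole second after the job is handed in: Slim jar on the channel floor (4 mm), upright (0.08 rad), within 6 mm of mid-channel, between jar_b and the stop; jar_a and jar_b upright on the floor at the closed end; stop at 0.048 m or less (at most 8 mm play in the row); knob below 0.2 rad; jar at rest (all of step 2 and value of joint stop below 0.048 m and value of joint knob below 0.2 rad and linear speed of slim_jar below 0.02 m/s and angle between each of jar_a, jar_b's own z axis and vertical below 0.08 rad and z of each of jar_a, jar_b in the frame of rack below 0.008 m and y of each of jar_a, jar_b in the frame of rack above 0.09 m); the robot touches nothing.
It fails at once if another thing on the cart is moved by more than 30 mm (distance of any of mill, oil, squat_jar, top_jar, timer, opener, scraper from where it was at the start of the episode above 0.03 m).
It fails at once if a slim jar is tipped by more than 0.5 rad (angle between any of slim_jar, jar_a, jar_b's own z axis and vertical above 0.5 rad).
It fails at once if a jar already in the rack is lifted out (z of any of jar_a, jar_b in the frame of rack above 0.03 m).
It fails at once if the row is rammed or squeezed: more than 40 N between slim_jar and jar_b (contact force between slim_jar and jar_b above 40 N).
It fails at once if the slim jar is let fall from more than about 1 cm (0.5 m/s with no finger on it) (contact force between the fingers and slim_jar below 0.1 N and linear speed of slim_jar above 0.5 m/s).
It also fails if it takes over 72 s, if anything falls off the work surface, if the arm or the gripper's body presses on something with over 40 N, if the wrist force passes 120 N, or if a joint passes its speed limit or range.

## Robot

A 6-joint arm with a two-finger parallel gripper is mounted at the origin on the work surface. World frame = base frame: x ahead of the robot, y to its left, z up, the work surface at z = 0. Lengths are in m, angles in rad, forces in N, time in s.
With the tool pointing down it reaches from about 0.3 to 0.875 m from the base axis. Payload 4.2 kg.
Tool frame: the origin (TCP) lies at the very end of the fingers, on their centre line; the grasp point (between the pads) lies 19 mm behind it; z points along the fingers, y is the line along which they close (so a half turn about z gives the same grasp; the last joint's range is limited). The gripper opens to 85 mm and grips with 20 to 120 N. Pads are 22 mm wide; open, the fingers measure 114 mm over their backs; the gripper's body (76 mm by 85 mm) begins 54 mm behind the grasp point. The pads swing forward as they close: fully open they stand 13 mm farther back than shut.
Start: joints at [-1.189, 0.32, 1.565, -0, 1.257, -0.02], TCP at [0.225, -0.529, 0.231] pointing down, gripper open.
Joint ranges: [-3.11, 3.11], [-0.84, 2.01], [0.21, 2.61], [-1.34, 4.49], [0.05, 2.63], [-2.56, 2.56]. Speed limits (rad/s): [2.57, 2.57, 3.14, 3.14, 3.14, 3.14].

## Interface

Orientations are given as a 3x3 rotation matrix whose columns are the frame's x, y, z axes.
In Python, from workcell import robot, grab_frame gives the robot as it stands. The module is installed in compiled form; this text tells all that it offers.
- The arm moves only by the tool play_rows, never from a script. Its argument "motion" is a list that holds one entry, the list of rows, each a list of 6 numbers: the shift along the tool's x, y, z in mm, then the turn, a rotation vector about the tool's x, y, z in degrees. A call has 1 to 10 rows; each row shifts and turns the commanded pose from where the row before left it, along the tool's axes as they then stand; what a row does not reach is not made up. A row lasts 1/8 s, in which the tool goes at most 62.5 mm and 10.7 degrees, less where a joint would pass 70% of its speed; a pose out of reach is approached as far as the arm can. A call with a gripper value outside its range is refused whole. "grip" is the opening, from 0 (shut) to 1 (fully open), set as the call begins (left out, the last holds). The fingers move at their own pace and stop on an object; "force" is the grip in N (left out, the last holds). Time passes only in rows, so rows that do not move let the fingers close. It gives the time, the measured TCP pose, the force, the opening and the grip force at its end, in the units of the state.
- robot.sense(): the state, without advancing time (a new reading comes with each control period).
- grab_frame(name): name is "scene" or "top" or "wrist"; returns a dict with "image" (384x512x3 uint8, red, green, blue), "mtx" (3x3 intrinsics, pixels), "rvec" (rotation vector, rad) and "tvec" (3), from world to camera coordinates, as OpenCV has them. Camera axes: x right, y down, z forward; pixel columns grow to the right and rows downward; lengths in m; the calibration is good to about 2 mm. A picture is of the moment at which its call begins. There is no depth.
- robot.hand_in(): hands the job in; it is judged then, once.
The state is a dict: "time": time; "q": joint angles; "qvel": joint speeds; "joint_efforts": joint torques, N m; "eef_pos": TCP position; "tool_rot": TCP orientation; "contact_force": force on the tool from outside, world axes, zero at the start; "torque": the same for the moment, N m; "opening": opening from 0.0 (shut) to 1.0 (fully open); "grasp_force": force on a finger pad.
Only numpy, scipy, OpenCV 4.12 (cv2) and the standard library are available. Lean on these libraries where they do the work, as an engineer would, in place of code of your own. Each camera call takes 0.05 s, during which the arm holds its last target. There are 200 camera calls.

## Working session

There is one attempt and no reset: what is moved stays moved. The work goes in short steps, Python scripts to look and compute and a tool call to move; the robot and the scene stay as the last step left them, time stands still between calls to the robot, and variables do not carry over. Pictures are saved under pics/ and viewed, at most 10 in all, crops included, and the job is handed in when it is done.

Besides the shell and the picture viewer there is one more tool, called as name(argument=value, ...) on one line, values as JSON. play_rows: Moves the arm, as the interface text tells. Its arguments: {"type":"object","properties":{"motion":{"type":"array","items":{"type":"array","items":{"type":"array","items":{"type":"number"}}}},"grip":{"type":"number"},"force":{"type":"number"}},"required":["motion"]}

```bash
mkdir -p pics; cat > h.py <<'E'
import numpy as np, cv2
from workcell import robot, grab_frame
def cam(f):
    R=cv2.Rodrigues(np.array(f["rvec"],float))[0]; t=np.array(f["tvec"],float).ravel(); return np.array(f["mtx"],float),R,t
def ray(f,u,v):
    K,R,t=cam(f); d=R.T@np.linalg.inv(K)@np.array([u,v,1.]); return -R.T@t, d
def onz(f,u,v,z):
    c,d=ray(f,u,v); return c+d*(z-c[2])/d[2]
def proj(f,P):
    K,R,t=cam(f); p=K@(R@np.array(P,float)+t); return p[:2]/p[2]
E
python3 - <<'E'
from h import *
import pickle
fs={n:grab_frame(n) for n in("scene","top")}
pickle.dump(fs,open("f0.pkl","wb"))
for n,f in fs.items():
    cv2.imwrite(f"pics/{n}0.png",cv2.resize(f["image"][:,:,::-1],(800,600),interpolation=cv2.INTER_CUBIC)); print(n,ray(f,256,192))
s=robot.sense();print(s)
E
```

```text
scene (array([1.13855153, 0.07734438, 1.13815775]), array([-0.47194314, -0.04648333, -0.88073874]))
top (array([0.39521484, 0.00476011, 1.13868803]), array([ 0.13338504,  0.01625791, -0.99119879]))
{'time': 0.1, 'q': array([-1.18901940e+00,  3.20249607e-01,  1.56552675e+00, -7.25790042e-06,
        1.25738613e+00, -2.00323982e-02]), 'qvel': array([ 0.00093986, -0.00151313, -0.00192236, -0.00084526,  0.00089012,
        0.0004924 ]), 'joint_efforts': array([ 9.41211110e-04, -4.16407764e+01, -2.34704769e+01,  4.04220725e-05,
        4.84304575e-03,  3.52272600e-06]), 'eef_pos': array([ 0.2247036 , -0.52883493,  0.23056565]), 'tool_rot': array([[ 9.20354032e-01,  3.91085803e-01, -5.91281516e-04],
       [ 3.91086250e-01, -9.20352884e-01,  1.45424276e-03],
       [ 2.45460510e-05, -1.56966026e-03, -9.99998768e-01]]), 'contact_force': array([ 0.71755095,  0.00882163, -0.13858222]), 'torque': array([ 0.00237683, -0.00845505, -0.01411659]), 'grasp_force': 0.0, 'opening': 0.9973385996190097}
```

View pics/scene0.png

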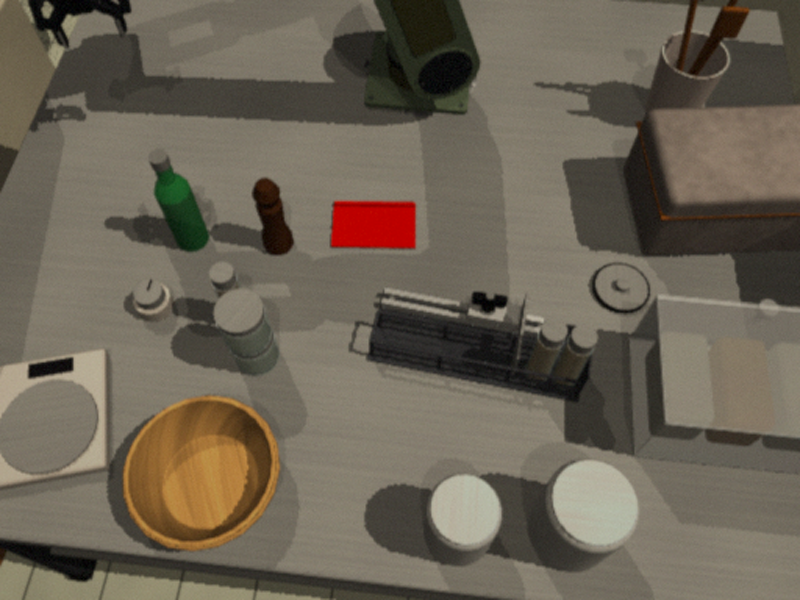

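View pics/top0.png

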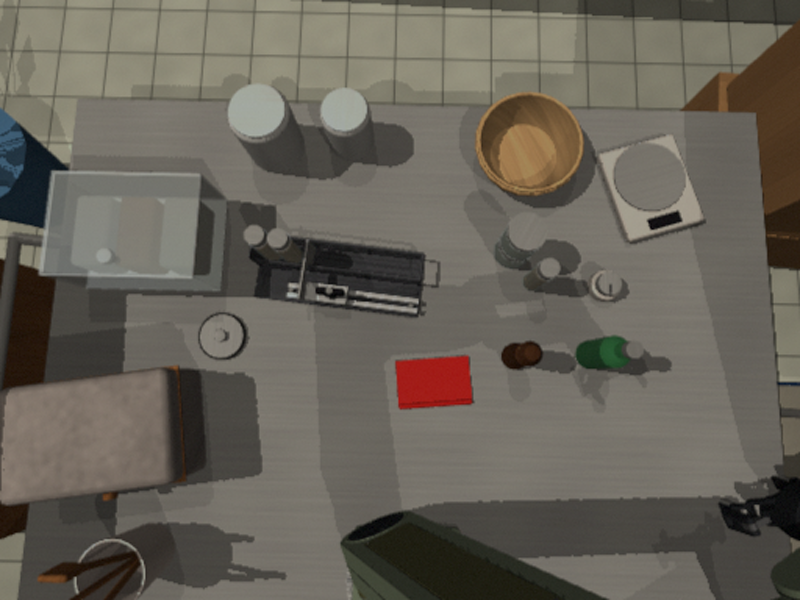

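The scene view shows the rack at about (480,345), its knob at (490,300) and the loose jar's cap at (222,272) beside the stacked jars. The top view shows the loose jar's cap at (548,268), the knob at (331,291) and the rack's jar caps at (256,236) and (279,240). Next I'll take closer crops to measure.

```bash
python3 - <<'E'
from h import *
import pickle
fs=pickle.load(open("f0.pkl","rb"))
def crop(n,x,y,w,h):
    s=4; return cv2.resize(fs[n]["image"][y:y+h,x:x+w,::-1],(w*s,h*s),interpolation=cv2.INTER_CUBIC)
# top rack crop 140x75 ; scene rack crop 
a=crop("top",150,135,140,73); b=crop("scene",225,180,160,75)
c=crop("top",310,130,60,73); d=crop("scene",130,160,40,75)
r1=np.hstack([a,c]); r2=np.hstack([b,d])
cv2.imwrite("pics/c0.png",np.vstack([r1,r2])); print(r1.shape,r2.shape)
E
```

```text
(292, 800, 3) (300, 800, 3)
```

View pics/c0.png

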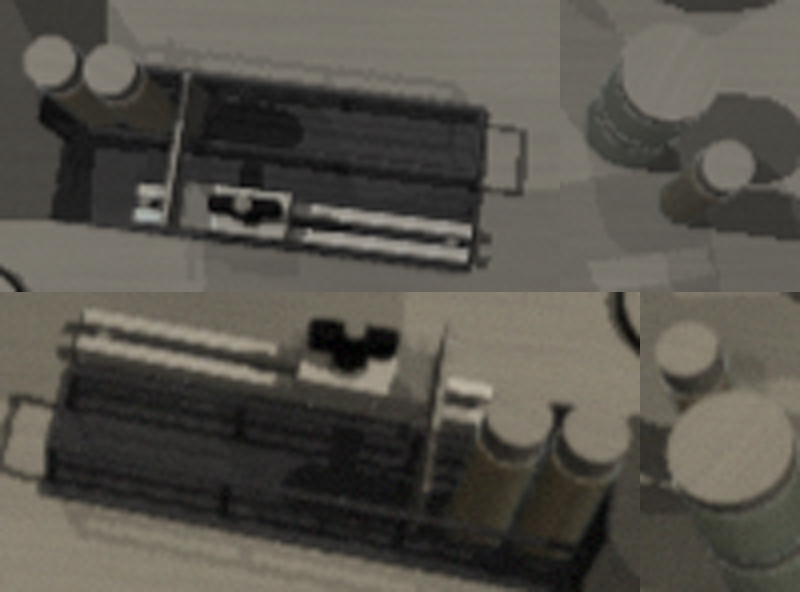

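The crop gives these positions. Top panel: caps at (50,62) and (110,70), loose cap at (727,166), knob bar centre at (244,206), track from (150,205) to (472,244). Scene panel: knob at (352,345), caps at (517,424) and (597,434), loose cap at (688,349).

```bash
python3 - <<'E'
from h import *
import pickle
fs=pickle.load(open("f0.pkl","rb")); T,S=fs["top"],fs["scene"]
def px(x0,y0,p): return [x0+(p[0]+.5)/4-.5,y0+(p[1]+.5)/4-.5]
def t(p,z): return onz(T,*px(150,135,p),z)[:2]
def s(p,z): return onz(S,*px(225,180,p),z)[:2]
P=lambda *a:print(*[np.round(x,4) if not isinstance(x,str) else x for x in a])
P("a",t((50,62),.159),s((597,142),.159))
P("b",t((110,70),.159),s((517,132),.159))
P("slim",onz(T,*px(310,130,(167,166)),.155)[:2],onz(S,*px(130,160,(48,57)),.155)[:2])
P("knob",t((245,206),.088),s((352,50),.088), "ends",t((210,203),.088),t((280,210),.088))
e1=t((150,205),.024);e2=t((472,244),.024);d=e1-e2
P("track",e1,e2,np.linalg.norm(d),np.degrees(np.arctan2(d[1],d[0]))-90)
d=t((50,62),.159)-t((110,70),.159);P(np.linalg.norm(d),np.degrees(np.arctan2(d[1],d[0]))-90)
P("stop", t((187,75),.085), t((170,222),.085))
img=S["image"]; 
# dark objects & bystander rough: top stack cap, mill, oil, timer
for n,(u,v),z in [("stack",(525,232),.164),("mill",(530,353),.17),("oil",(632,350),.23),("timer",(608,286),.054)]:
    P(n,onz(T,u/1.5625,v/1.5625,z)[:2])
for n,(u,v),z in [("stack",(243,312),.164),("mill",(266,188),.17),("oil",(159,158),.23),("timer",(150,292),.054)]:
    P(n,onz(S,u/1.5625,v/1.5625,z)[:2])
E
```

```text
a [0.6419 0.2916] [0.6434 0.2932]
b [0.637  0.2485] [0.6421 0.2489]
slim [ 0.5933 -0.2488] [ 0.5929 -0.2476]
knob [0.5515 0.1584] [0.561  0.1603] ends [0.5533 0.1849] [0.5491 0.1319]
track [0.5602 0.2438] [ 0.5344 -0.0143] 0.2593 -5.7265
0.0434 -6.5163
stop [0.6526 0.2077] [0.5386 0.2149]
stack [ 0.6562 -0.2039]
mill [ 0.4369 -0.209 ]
oil [ 0.4428 -0.3635]
timer [ 0.5783 -0.3919]
stack [ 0.661  -0.1982]
mill [ 0.4425 -0.2062]
oil [ 0.4475 -0.362 ]
timer [ 0.5875 -0.3888]
```

play_rows(motion=[[[0,0,-10,0,0,-7.6],[0,0,-10,0,0,-7.6],[0,0,-10,0,0,-7.6],[0,0,-10,0,0,-7.6],[0,0,-10,0,0,-7.6],[0,0,-10,0,0,-7.6],[0,0,-10,0,0,-7.6],[0,0,-10,0,0,-7.6],[20,7,0,0,0,0],[35,12,0,0,0,0]]], grip=0.5, force=40)

```text
time: 1.35
eef_pos: [0.2499, -0.4752, 0.3102]
tool_rot: [[0.111, 0.994, -0.0], [0.994, -0.111, 0.002], [0.002, -0.001, -1.0]]
contact_force: [0.1, -0.3, -0.1]
opening: 0.497
grasp_force: 0.0
```

play_rows(motion=[[[48,17,0,0,0,0],[48,17,0,0,0,0],[48,17,0,0,0,0],[48,17,0,0,0,0],[48,17,0,0,0,0],[48,17,0,0,0,0],[48,17,0,0,0,0],[48,17,0,0,0,0],[48,17,0,0,0,0],[48,17,0,0,0,0]]])

```text
time: 2.6
eef_pos: [0.4695, -0.015, 0.3107]
tool_rot: [[0.109, 0.994, -0.001], [0.994, -0.109, 0.0], [0.0, -0.001, -1.0]]
contact_force: [0.8, -0.5, -0.3]
opening: 0.502
grasp_force: 0.0
```

play_rows(motion=[[[40,14,10,0,0,0],[40,14,10,0,0,0],[40,14,15,0,0,0],[35,12,15,0,0,0],[20,8,15,0,0,0],[8,3,10,0,0,0],[0,0,0,0,0,0]]])

```text
time: 3.48
eef_pos: [0.5539, 0.1569, 0.2353]
tool_rot: [[0.108, 0.994, -0.002], [0.994, -0.108, -0.001], [-0.001, -0.002, -1.0]]
contact_force: [-0.6, 0.4, 0.0]
opening: 0.502
grasp_force: 0.0
```

```bash
python3 - <<'E'
from h import *
import pickle
f={n:grab_frame(n) for n in("wrist","top","scene")}
pickle.dump(f,open("f1.pkl","wb"))
w=f["wrist"]; print(robot.sense()["eef_pos"], ray(w,256,192), cam(w)[0])
cv2.imwrite("pics/w1.png",cv2.resize(w["image"][:,:,::-1],(800,600),interpolation=cv2.INTER_CUBIC))
E
```

```text
[0.55462667 0.15636492 0.23706448] (array([0.56272984, 0.23847496, 0.37770061]), array([-0.02226751, -0.33722919, -0.94152957])) [[281.40532601   0.         251.18147201]
 [  0.         281.40532601 186.34314606]
 [  0.           0.           1.        ]]
```

View pics/w1.png

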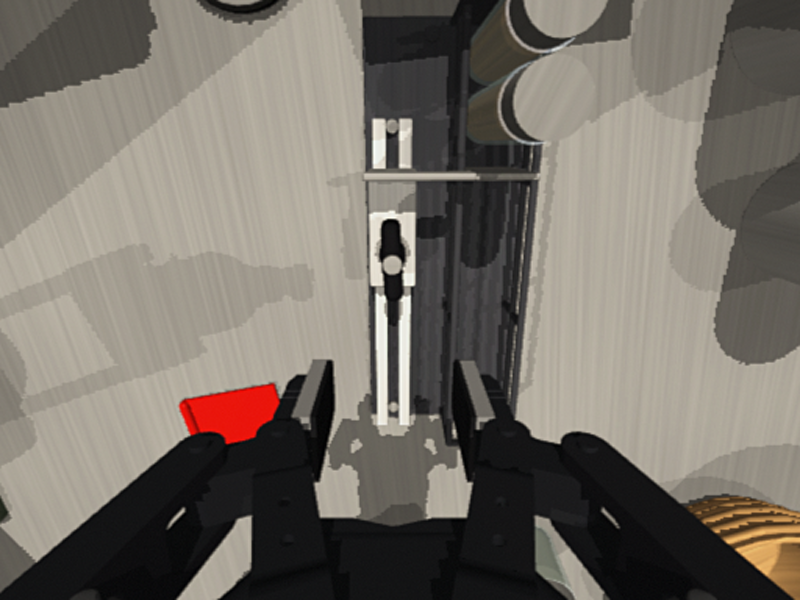

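The wrist view shows the knob's hub at (392,264), its bar along the track, the stop plate's top edge from (365,175) to (540,177), the jar_b cap at about (548,97) and the track screws at (392,126) and (393,408).

```bash
python3 - <<'E'
from h import *
import pickle
f=pickle.load(open("f1.pkl","rb"))["wrist"]
s=1.5625
g=lambda u,v,z: np.round(onz(f,u/s,v/s,z)[:2],4)
print("hub .088/.092",g(392,264,.088),g(392,264,.092))
a,b=g(392,126,.024),g(393,408,.024); d=a-b; print("track",a,b,np.linalg.norm(d),np.degrees(np.arctan2(-d[0],d[1])))
print("plate",g(365,175,.085),g(540,177,.085))
print("capb",g(548,97,.159))
print("fingertips", [np.round(proj(f,p)*s) for p in ([.5539,.1569,.2353],[.5539,.1569,.2163])])
E
```

```text
hub .088/.092 [0.5531 0.1612] [0.5532 0.1623]
track [0.5625 0.251 ] [0.537  0.0061] 0.24622400370394434 -5.944452163372902
plate [0.542  0.2212] [0.6542 0.2079]
capb [0.6347 0.2509]
fingertips [array([394., 380.]), array([394., 356.])]
```

play_rows(motion=[[[4,-1,20,0,0,0],[0,0,35,0,0,0],[0,0,40,0,0,0],[0,0,35,0,0,0],[0,0,20,0,0,0],[0,0,15,0,0,0],[0,0,11,0,0,0],[0,0,0,0,0,0]]])

```text
time: 4.62
eef_pos: [0.554, 0.1611, 0.0601]
tool_rot: [[0.108, 0.994, -0.0], [0.994, -0.108, -0.0], [-0.0, -0.0, -1.0]]
contact_force: [-0.7, -0.7, 0.7]
opening: 0.502
grasp_force: 0.0
```

play_rows(motion=[[[0,0,0,0,0,0],[0,0,0,0,0,0],[0,0,0,0,0,0],[0,0,0,0,0,0],[0,0,0,0,0,0]]], grip=0, force=40)

```text
time: 5.25
eef_pos: [0.5535, 0.1616, 0.0613]
tool_rot: [[0.108, 0.994, -0.001], [0.994, -0.108, 0.0], [0.0, -0.001, -1.0]]
contact_force: [-4.1, 0.3, 5.1]
opening: 0.181
grasp_force: 38.9
```

play_rows(motion=[[[0,0,0,0,0,-4],[0,0,0,0,0,-7],[0,0,0,0,0,-8],[0,0,0,0,0,-8],[0,0,0,0,0,-8],[0,0,0,0,0,-8],[0,0,0,0,0,-8],[0,0,0,0,0,-8],[0,0,0,0,0,-8],[0,0,0,0,0,-5]]])

```text
time: 6.5
eef_pos: [0.553, 0.1613, 0.0611]
tool_rot: [[-0.913, 0.407, -0.002], [0.407, 0.913, -0.0], [0.002, -0.001, -1.0]]
contact_force: [-4.5, -0.5, 6.0]
opening: 0.182
grasp_force: 39.0
```

play_rows(motion=[[[0,0,0,0,0,0],[0,0,0,0,0,0]]])

```text
time: 6.75
eef_pos: [0.553, 0.1613, 0.0611]
tool_rot: [[-0.912, 0.41, -0.002], [0.41, 0.912, -0.0], [0.002, -0.001, -1.0]]
contact_force: [-4.7, -0.1, 5.9]
opening: 0.184
grasp_force: 39.0
```

play_rows(motion=[[[-1.5,-4.7,0,0,0,0],[-3.1,-9.5,0,0,0,0],[-3.1,-9.5,0,0,0,0],[-3.1,-9.5,0,0,0,0],[-3.1,-9.5,0,0,0,0],[-3.1,-9.5,0,0,0,0],[-3.1,-9.5,0,0,0,0],[-3.1,-9.5,0,0,0,0],[-1.5,-4.7,0,0,0,0],[0,0,0,0,0,0]]])

```text
time: 8.0
eef_pos: [0.5446, 0.0816, 0.0611]
tool_rot: [[-0.912, 0.41, -0.001], [0.41, 0.912, -0.0], [0.001, -0.001, -1.0]]
contact_force: [-4.5, -1.3, 6.0]
opening: 0.186
grasp_force: 39.1
```

play_rows(motion=[[[0,0,0,0,0,0],[0,0,0,0,0,0],[0,0,0,0,0,0],[0,0,-10,0,0,0],[0,0,-30,0,0,0],[0,0,-50,0,0,0],[0,0,-60,0,0,0],[0,0,-50,0,0,0],[0,0,-30,0,0,0],[0,0,0,0,0,0]]], grip=0.45)

```text
time: 9.25
eef_pos: [0.5467, 0.0822, 0.2935]
tool_rot: [[-0.912, 0.41, 0.007], [0.41, 0.912, 0.001], [-0.006, 0.003, -1.0]]
contact_force: [-0.5, 0.4, 0.1]
opening: 0.453
grasp_force: 0.0
```

```bash
python3 - <<'E'
from h import *
import pickle
f={n:grab_frame(n) for n in("wrist","top","scene")}
pickle.dump(f,open("f2.pkl","wb"))
w=f["wrist"]; print(robot.sense()["eef_pos"])
cv2.imwrite("pics/w2.png",cv2.resize(w["image"][:,:,::-1],(800,600),interpolation=cv2.INTER_CUBIC))
E
```

```text
[0.54477515 0.08191855 0.28894639]
```

View pics/w2.png

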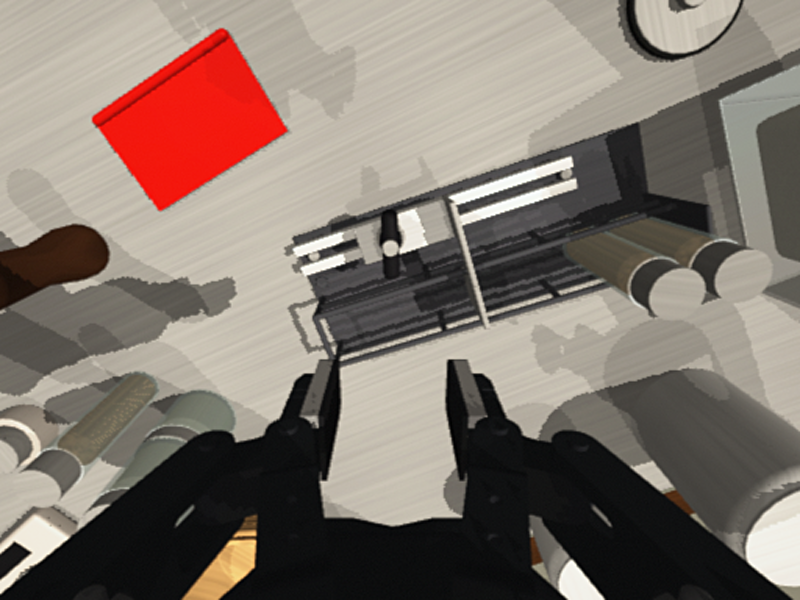

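The knob bar now lies across the track with its hub at (390,247), so it is loose, and the stop plate stands back at (465,265). The channel is free between the plate and the jars. Next is the loose jar.

play_rows(motion=[[[0,0,0,0,0,6],[0,0,0,0,0,10],[0,0,0,0,0,10],[0,0,0,0,0,10],[0,0,0,0,0,10],[0,0,0,0,0,10],[0,0,0,0,0,10],[0,0,0,0,0,10],[0,0,0,0,0,10],[0,0,0,0,0,10]]], grip=0.8)

```text
time: 10.65
eef_pos: [0.5448, 0.0819, 0.2882]
tool_rot: [[0.508, 0.862, -0.004], [0.862, -0.508, -0.001], [-0.003, -0.003, -1.0]]
contact_force: [-0.1, 0.7, -0.3]
opening: 0.803
grasp_force: 0.0
```

play_rows(motion=[[[0,0,0,0,0,10],[0,0,0,0,0,10],[-10,20,0,0,0,4],[-21,40,0,0,0,0],[-26,49,0,0,0,0],[-26,49,0,0,0,0],[-26,49,0,0,0,0],[-26,49,0,0,0,0],[-15,29,0,0,0,0],[-5,10,0,0,0,0]]])

```text
time: 11.9
eef_pos: [0.5935, -0.2491, 0.2879]
tool_rot: [[0.812, 0.583, -0.004], [0.583, -0.812, 0.002], [-0.002, -0.003, -1.0]]
contact_force: [-0.5, -0.3, -0.1]
opening: 0.798
grasp_force: 0.0
```

play_rows(motion=[[[0,0,0,0,0,0],[0,0,0,0,0,0]]])

```text
time: 12.15
eef_pos: [0.5939, -0.2461, 0.2901]
tool_rot: [[0.81, 0.586, -0.001], [0.586, -0.81, 0.001], [-0.0, -0.001, -1.0]]
contact_force: [0.8, 0.0, 0.6]
opening: 0.797
grasp_force: 0.0
```

```bash
python3 - <<'E'
from h import *
import pickle
f={n:grab_frame(n) for n in("wrist",)}
pickle.dump(f,open("f3.pkl","wb"))
w=f["wrist"]; print(robot.sense()["eef_pos"],robot.sense()["q"])
cv2.imwrite("pics/w3.png",cv2.resize(w["image"][:,:,::-1],(800,600),interpolation=cv2.INTER_CUBIC))
E
```

```text
[ 0.59401198 -0.24604586  0.29039727] [-4.10777696e-01  4.03140466e-01  1.29014185e+00  3.95274061e-04
  1.44867874e+00  5.33153455e-01]
```

View pics/w3.png

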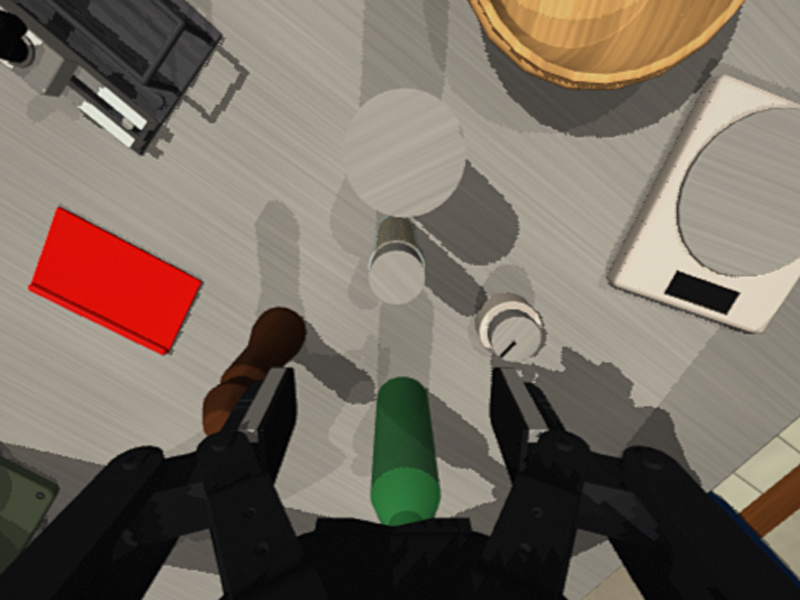

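```bash
python3 - <<'E'
from h import *
import pickle
f=pickle.load(open("f3.pkl","rb"))["wrist"]; s=1.5625
p=onz(f,398/s,276/s,.155)[:2]; q=onz(f,405/s,152/s,.164)[:2]
print(p,q,np.linalg.norm(p-q)); e=robot.sense(); R=e["tool_rot"]; d=np.append(p,0)-e["eef_pos"]; print(R.T@d*1000, np.round(proj(f,e["eef_pos"])*s))
E
```

```text
[ 0.5948001  -0.24912412] [ 0.66010687 -0.20628911] 0.07810130060643583
[ -1.21105608   3.10540888 290.39552579] [393. 379.]
```

The loose jar's cap is at (398,276), between the fingers, with the stack at (405,152) behind it. I'll shift slightly and go down.

play_rows(motion=[[[-1,2.5,15,0,0,0],[0,0,30,0,0,0],[0,0,35,0,0,0],[0,0,35,0,0,0],[0,0,30,0,0,0],[0,0,25,0,0,0],[0,0,15,0,0,0],[0,0,5,0,0,0],[0,0,0,0,0,0]]])

```text
time: 13.32
eef_pos: [0.595, -0.2502, 0.1006]
tool_rot: [[0.811, 0.585, 0.001], [0.585, -0.811, -0.0], [0.0, 0.001, -1.0]]
contact_force: [-0.2, -0.5, 0.3]
opening: 0.799
grasp_force: 0.0
```

play_rows(motion=[[[0,0,0,0,0,0],[0,0,0,0,0,0],[0,0,0,0,0,0],[0,0,0,0,0,0],[0,0,0,0,0,0],[0,0,0,0,0,0]]], grip=0, force=30)

```text
time: 14.08
eef_pos: [0.5951, -0.2502, 0.1015]
tool_rot: [[0.811, 0.585, 0.001], [0.585, -0.811, -0.0], [0.001, 0.001, -1.0]]
contact_force: [-1.6, 2.2, 6.6]
opening: 0.456
grasp_force: 30.1
```

play_rows(motion=[[[0,0,-5,0,0,0],[0,0,-15,0,0,0],[0,0,-25,0,0,0],[0,0,-30,0,0,0],[0,0,-30,0,0,0],[0,0,-30,0,0,0],[0,0,-25,0,0,0],[0,0,-20,0,0,-4],[0,0,-10,0,0,-8],[0,0,0,0,0,-8]]])

```text
time: 15.32
eef_pos: [0.595, -0.2505, 0.2921]
tool_rot: [[0.558, 0.83, 0.002], [0.83, -0.558, -0.001], [0.0, 0.003, -1.0]]
contact_force: [0.2, -0.3, -3.0]
opening: 0.456
grasp_force: 30.7
```

play_rows(motion=[[[0,0,0,0,0,-8],[0,0,0,0,0,-8],[0,0,0,0,0,-7],[0,0,0,0,0,-5],[10,0,0,0,0,0],[22,0,0,0,0,0],[34,-1,0,0,0,0],[42,-1,0,0,0,0],[44,-1,0,0,0,0],[44,-1,0,0,0,0]]])

```text
time: 16.58
eef_pos: [0.6115, -0.0519, 0.2906]
tool_rot: [[0.108, 0.994, 0.0], [0.994, -0.108, 0.001], [0.001, 0.0, -1.0]]
contact_force: [0.5, -0.4, -3.3]
opening: 0.458
grasp_force: 30.6
```

play_rows(motion=[[[44,-2,0,0,0,0],[44,-1,0,0,0,0],[44,-1,0,0,0,0],[42,-1,0,0,0,0],[36,-1,0,0,0,0],[26,-1,0,0,0,0],[16,0,0,0,0,0],[8,0,0,0,0,0],[0,0,0,0,0,0],[0,0,0,0,0,0]]])

```text
time: 17.82
eef_pos: [0.6329, 0.2034, 0.2904]
tool_rot: [[0.109, 0.994, -0.0], [0.994, -0.109, -0.001], [-0.001, 0.0, -1.0]]
contact_force: [-0.3, 0.1, -3.6]
opening: 0.459
grasp_force: 30.7
```

```bash
python3 - <<'E'
from h import *
import pickle
f={n:grab_frame(n) for n in("wrist","scene","top")}
pickle.dump(f,open("f4.pkl","wb"))
w=f["wrist"]; s=robot.sense(); print(s["eef_pos"],s["opening"],s["tool_rot"])
a=cv2.resize(w["image"][:,:,::-1],(640,480),interpolation=cv2.INTER_CUBIC)[60:400]
b=cv2.resize(f["scene"]["image"][160:290,215:420,::-1],None,fx=1.9,fy=1.9); c=cv2.resize(f["top"]["image"][120:250,130:300,::-1],None,fx=1.9,fy=1.9)
im=np.zeros((600,800,3),np.uint8); im[:340,:640]=a; im[345:345+b.shape[0],:b.shape[1]]=b; im[345:345+c.shape[0],400:400+c.shape[1]]=c
cv2.imwrite("pics/w4.png",im)
E
```

```text
[0.63293138 0.20346782 0.29039651] 0.4568348856932063 [[ 1.08834480e-01  9.94059882e-01  8.90951534e-05]
 [ 9.94059860e-01 -1.08834456e-01 -2.38128536e-04]
 [-2.27017401e-04  1.14482511e-04 -9.99999968e-01]]
```

View pics/w4.png

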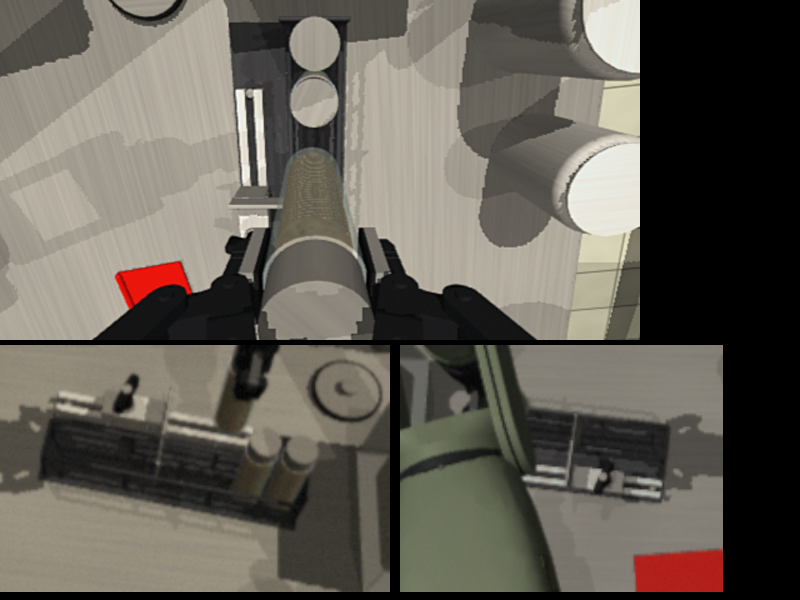

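The jar hangs straight between the pads, and the caps of jar_a and jar_b are at (314,44) and (315,102). The channel below the jar is free, and the stop is well back.

```bash
python3 - <<'E'
from h import *
import pickle
f=pickle.load(open("f4.pkl","rb"))["wrist"]; s=1.25
g=lambda u,v,z:onz(f,u/s,(v+60)/s,z)[:2]
yx=np.array([.1075,.9942]);xx=np.array([.9942,-.1075])
e=np.array([.6330,.2034])
for n,p in dict(a=g(314,44,.159),b=g(315,102,.159),slimfront=g(314.5,149,.19),trk=g(251,150,.024)).items():
    print(n,p,"along",(p-e)@yx,"across",(p-e)@xx)
E
```

```text
a [0.64198007 0.29250786] along 0.089556394124828 across -0.0006511048560473827
b [0.63823347 0.25076793] along 0.04765579168133733 across 0.0001110649463834081
slimfront [0.63471486 0.22180209] along 0.018479707534385378 across -0.00027330637329422855
trk [0.55421915 0.18562445] along -0.02614139169867362 across -0.07641304621556491
```

play_rows(motion=[[[0,0,10,0,0,0],[0,0,25,0,0,0],[0,0,30,0,0,0],[0,0,30,0,0,0],[0,0,25,0,0,0],[0,0,20,0,0,0],[0,0,15,0,0,0],[0,0,10,0,0,0],[0,0,8,0,0,0],[0,0,4,0,0,0]]])

```text
time: 19.23
eef_pos: [0.633, 0.2043, 0.1131]
tool_rot: [[0.108, 0.994, 0.0], [0.994, -0.108, -0.0], [0.0, 0.0, -1.0]]
contact_force: [-1.2, -0.5, -2.5]
opening: 0.461
grasp_force: 30.7
```

play_rows(motion=[[[0,0,2,0,0,0],[0,0,2,0,0,0],[0,0,2,0,0,0],[0,0,1,0,0,0],[0,0,0,0,0,0]]])

```text
time: 19.85
eef_pos: [0.6328, 0.2043, 0.1063]
tool_rot: [[0.108, 0.994, -0.0], [0.994, -0.108, -0.0], [-0.0, 0.0, -1.0]]
contact_force: [0.4, -0.0, -3.0]
opening: 0.457
grasp_force: 30.7
```

Nearly down. I'll go on in 1 mm steps.

play_rows(motion=[[[0,0,1,0,0,0],[0,0,0,0,0,0]]])

```text
time: 20.1
eef_pos: [0.633, 0.2044, 0.1056]
tool_rot: [[0.108, 0.994, 0.001], [0.994, -0.108, 0.0], [0.0, 0.001, -1.0]]
contact_force: [0.7, -0.2, -1.6]
opening: 0.457
grasp_force: 30.9
```

play_rows(motion=[[[0,0,1,0,0,0],[0,0,0,0,0,0]]])

```text
time: 20.35
eef_pos: [0.633, 0.2045, 0.1055]
tool_rot: [[0.108, 0.994, 0.001], [0.994, -0.108, 0.0], [0.001, 0.001, -1.0]]
contact_force: [-1.6, -0.1, 4.5]
opening: 0.462
grasp_force: 31.4
```

play_rows(motion=[[[0,0,0,0,0,0],[0,0,0,0,0,0],[0,0,0,0,0,0],[0,0,0,0,0,0],[0,0,-5,0,0,0],[0,0,-25,0,0,0],[0,0,-40,0,0,0],[0,0,-50,0,0,0],[0,0,-40,0,0,0],[0,0,-25,0,0,0]]], grip=0.75)

```text
time: 21.6
eef_pos: [0.6333, 0.2045, 0.2925]
tool_rot: [[0.108, 0.994, 0.004], [0.994, -0.108, 0.001], [0.002, 0.004, -1.0]]
contact_force: [0.7, 0.2, -0.7]
opening: 0.749
grasp_force: 0.0
```

```bash
python3 - <<'E'
from h import *
import pickle
f={n:grab_frame(n) for n in("wrist","scene")}
pickle.dump(f,open("f5.pkl","wb"))
w=f["wrist"]; s=robot.sense(); print(s["eef_pos"],s["tool_rot"])
a=cv2.resize(w["image"][:,:,::-1],(640,480),interpolation=cv2.INTER_CUBIC)[:350]
b=cv2.resize(f["scene"]["image"][160:285,215:420,::-1],None,fx=1.9,fy=1.9)
im=np.zeros((600,800,3),np.uint8); im[:350,:640]=a; im[355:355+b.shape[0],:b.shape[1]]=b
cv2.imwrite("pics/w5.png",im)
E
```

```text
[0.6341065  0.20469753 0.29337467] [[ 0.1075777   0.99416935  0.00737203]
 [ 0.99419238 -0.1075961   0.00214489]
 [ 0.00292559  0.00709847 -0.99997053]]
```

View pics/w5.png

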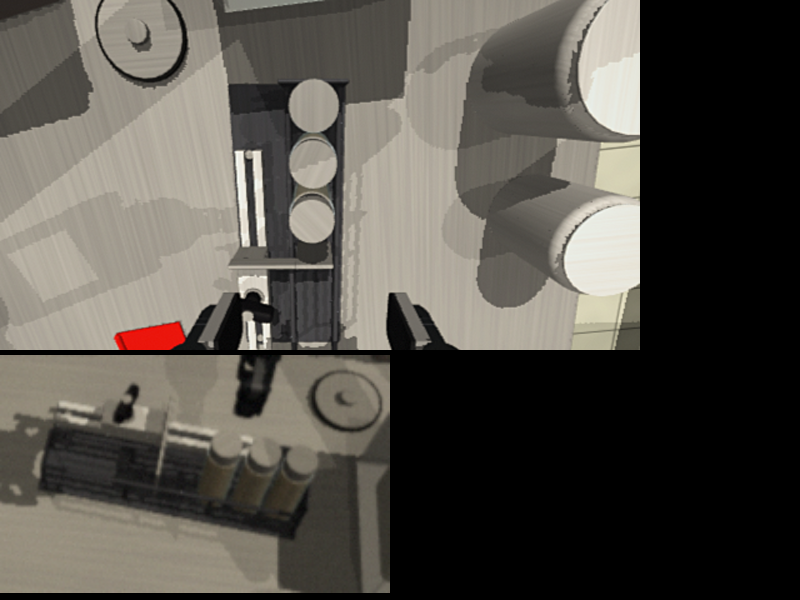

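The loose jar now stands upright in the channel, its cap at (312,219) in line with (314,162) and (314,105), with a small gap to jar_b. The stop plate is at (282,265). Now back to the knob.

play_rows(motion=[[[-12,-7,0,0,0,0],[-25,-14,0,0,0,0],[-32,-18,0,0,0,0],[-32,-18,0,0,0,0],[-20,-12,0,0,0,0],[-11,-6,0,0,0,0],[0,0,0,0,0,-6],[0,0,0,0,0,-10],[0,0,0,0,0,-10],[0,0,0,0,0,-10]]], grip=0.45)

```text
time: 22.95
eef_pos: [0.5436, 0.0811, 0.2881]
tool_rot: [[-0.502, 0.865, -0.002], [0.865, 0.502, -0.0], [0.001, -0.002, -1.0]]
contact_force: [0.5, 0.5, -0.8]
opening: 0.449
grasp_force: 0.0
```

play_rows(motion=[[[0,0,0,0,0,-10],[0,0,0,0,0,-10],[0,0,0,0,0,-10],[0,0,0,0,0,-6],[0,0,15,0,0,0],[0,0,30,0,0,0],[0,0,35,0,0,0],[0,0,20,0,0,0],[0,0,0,0,0,0],[0,0,0,0,0,0]]])

```text
time: 24.2
eef_pos: [0.5443, 0.0812, 0.1895]
tool_rot: [[-0.912, 0.41, 0.0], [0.41, 0.912, -0.0], [-0.0, 0.0, -1.0]]
contact_force: [-0.3, 0.2, -0.6]
opening: 0.45
grasp_force: 0.0
```

Now aligned at (0.5443, 0.0812), the pose of the last release. I'll go down 129 mm and grip.

play_rows(motion=[[[0,0,15,0,0,0],[0,0,30,0,0,0],[0,0,30,0,0,0],[0,0,25,0,0,0],[0,0,18,0,0,0],[0,0,10,0,0,0],[0,0,0,0,0,0]]])

```text
time: 25.08
eef_pos: [0.5438, 0.0811, 0.0608]
tool_rot: [[-0.912, 0.41, -0.001], [0.41, 0.912, -0.0], [0.001, -0.001, -1.0]]
contact_force: [0.1, -0.2, -0.3]
opening: 0.45
grasp_force: 0.0
```

play_rows(motion=[[[0,0,0,0,0,0],[0,0,0,0,0,0],[0,0,0,0,0,0],[0,0,0,0,0,0],[0,0,0,0,0,0]]], grip=0, force=40)

```text
time: 25.7
eef_pos: [0.545, 0.0812, 0.0628]
tool_rot: [[-0.912, 0.409, 0.003], [0.409, 0.912, 0.0], [-0.003, 0.001, -1.0]]
contact_force: [-1.4, -0.4, 4.9]
opening: 0.155
grasp_force: 71.6
```

play_rows(motion=[[[0.6,1.9,0,0,0,0],[1.9,5.7,0,0,0,0],[2.5,7.6,0,0,0,0],[2.5,7.6,0,0,0,0],[2.5,7.6,0,0,0,0],[1.6,4.7,0,0,0,0],[0.9,2.8,0,0,0,0],[0.6,1.9,0,0,0,0],[0,0,0,0,0,0]]])

```text
time: 26.82
eef_pos: [0.5493, 0.1229, 0.0628]
tool_rot: [[-0.912, 0.409, 0.003], [0.409, 0.912, 0.0], [-0.003, 0.001, -1.0]]
contact_force: [-1.7, -0.6, 4.6]
opening: 0.158
grasp_force: 71.8
```

```bash
python3 - <<'E'
from h import *
s=robot.sense(); print(s["eef_pos"],s["contact_force"],s["torque"],s["opening"],s["grasp_force"])
f=grab_frame("scene")
b=cv2.resize(f["image"][170:275,220:400,::-1],None,fx=4,fy=4,interpolation=cv2.INTER_CUBIC)
cv2.imwrite("pics/w6.png",b)
E
```

```text
[0.54930503 0.12291701 0.06281426] [-1.7065461  -0.5599757   4.64792589] [-0.24957029  0.19429988  0.06502297] 0.15778831569843793 71.77044600248337
```

View pics/w6.png

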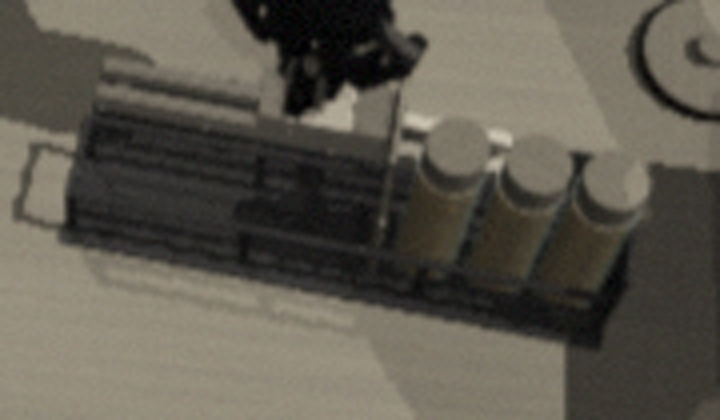

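The stop has come along with the knob; its plate is at (392,150), just short of the slim jar. I'll close the rest slowly and watch the force.

play_rows(motion=[[[0.5,1.4,0,0,0,0],[0.5,1.4,0,0,0,0],[0.5,1.4,0,0,0,0],[0.5,1.4,0,0,0,0],[0.3,1,0,0,0,0],[0.3,1,0,0,0,0],[0,0,0,0,0,0]]])

```text
time: 27.75
eef_pos: [0.5501, 0.1307, 0.0628]
tool_rot: [[-0.912, 0.409, 0.003], [0.409, 0.912, -0.0], [-0.003, 0.001, -1.0]]
contact_force: [-0.2, -0.4, 4.6]
opening: 0.154
grasp_force: 71.8
```

play_rows(motion=[[[0.3,1,0,0,0,0],[0.3,1,0,0,0,0],[0.3,1,0,0,0,0],[0,0,0,0,0,0]]])

```text
time: 28.25
eef_pos: [0.5504, 0.1332, 0.0628]
tool_rot: [[-0.913, 0.409, 0.002], [0.409, 0.913, -0.001], [-0.003, -0.0, -1.0]]
contact_force: [-1.4, -3.0, 7.0]
opening: 0.158
grasp_force: 71.7
```

play_rows(motion=[[[0.3,1,0,0,0,0],[0,0,0,0,0,0]]])

```text
time: 28.5
eef_pos: [0.5505, 0.1341, 0.0628]
tool_rot: [[-0.913, 0.409, 0.002], [0.409, 0.913, -0.001], [-0.003, -0.0, -1.0]]
contact_force: [-1.4, -3.1, 5.8]
opening: 0.158
grasp_force: 71.8
```

play_rows(motion=[[[0.3,1,0,0,0,0],[0,0,0,0,0,0]]])

```text
time: 28.75
eef_pos: [0.5506, 0.1351, 0.0628]
tool_rot: [[-0.913, 0.409, 0.002], [0.409, 0.913, -0.001], [-0.003, -0.0, -1.0]]
contact_force: [-0.4, -3.5, 5.6]
opening: 0.152
grasp_force: 71.8
```

Still only friction. I'll keep on in 1 mm steps.

play_rows(motion=[[[0.3,1,0,0,0,0],[0,0,0,0,0,0]]])

```text
time: 29.0
eef_pos: [0.5507, 0.1362, 0.0628]
tool_rot: [[-0.913, 0.409, 0.002], [0.409, 0.913, -0.001], [-0.003, -0.0, -1.0]]
contact_force: [-0.8, -5.0, 5.2]
opening: 0.156
grasp_force: 71.8
```

play_rows(motion=[[[0.3,1,0,0,0,0],[0,0,0,0,0,0]]])

```text
time: 29.25
eef_pos: [0.5508, 0.1372, 0.0628]
tool_rot: [[-0.913, 0.409, 0.002], [0.409, 0.913, -0.001], [-0.003, -0.0, -1.0]]
contact_force: [-0.6, -4.3, 5.7]
opening: 0.153
grasp_force: 71.8
```

play_rows(motion=[[[0.3,1,0,0,0,0],[0,0,0,0,0,0]]])

```text
time: 29.5
eef_pos: [0.5509, 0.1382, 0.0628]
tool_rot: [[-0.913, 0.409, 0.002], [0.409, 0.913, -0.001], [-0.003, -0.0, -1.0]]
contact_force: [-1.1, -3.7, 6.6]
opening: 0.154
grasp_force: 71.8
```

play_rows(motion=[[[0.3,1,0,0,0,0],[0,0,0,0,0,0]]])

```text
time: 29.75
eef_pos: [0.551, 0.139, 0.0628]
tool_rot: [[-0.913, 0.409, 0.002], [0.409, 0.913, -0.002], [-0.003, -0.001, -1.0]]
contact_force: [-1.3, -4.4, 6.3]
opening: 0.16
grasp_force: 71.8
```

play_rows(motion=[[[0.3,1,0,0,0,0],[0,0,0,0,0,0]]])

```text
time: 30.0
eef_pos: [0.551, 0.1399, 0.0628]
tool_rot: [[-0.913, 0.409, 0.002], [0.409, 0.913, -0.002], [-0.003, -0.001, -1.0]]
contact_force: [-1.1, -4.5, 6.4]
opening: 0.155
grasp_force: 71.9
```

play_rows(motion=[[[0.3,1,0,0,0,0],[0,0,0,0,0,0]]])

```text
time: 30.25
eef_pos: [0.5512, 0.1409, 0.0628]
tool_rot: [[-0.913, 0.409, 0.002], [0.409, 0.913, -0.002], [-0.003, -0.001, -1.0]]
contact_force: [-0.2, -4.7, 6.4]
opening: 0.157
grasp_force: 71.9
```

play_rows(motion=[[[0.3,1,0,0,0,0],[0,0,0,0,0,0]]])

```text
time: 30.5
eef_pos: [0.5512, 0.1417, 0.0628]
tool_rot: [[-0.913, 0.409, 0.002], [0.409, 0.913, -0.003], [-0.003, -0.002, -1.0]]
contact_force: [-1.1, -5.9, 7.1]
opening: 0.155
grasp_force: 71.9
```

play_rows(motion=[[[0.3,1,0,0,0,0],[0,0,0,0,0,0]]])

```text
time: 30.75
eef_pos: [0.5513, 0.1421, 0.0628]
tool_rot: [[-0.913, 0.408, 0.001], [0.408, 0.913, -0.004], [-0.003, -0.003, -1.0]]
contact_force: [-1.0, -7.9, 8.2]
opening: 0.156
grasp_force: 72.0
```

play_rows(motion=[[[0.3,1,0,0,0,0],[0,0,0,0,0,0]]])

```text
time: 31.0
eef_pos: [0.5513, 0.1422, 0.0628]
tool_rot: [[-0.913, 0.408, 0.001], [0.408, 0.913, -0.005], [-0.003, -0.004, -1.0]]
contact_force: [-2.2, -11.3, 7.5]
opening: 0.156
grasp_force: 72.2
```

The stop has stalled at y = 0.1422 with the force rising, so the row is snug. I'll ease off slightly, then tighten clockwise.

play_rows(motion=[[[-0.4,-1.2,0,0,0,0],[0,0,0,0,0,4],[0,0,0,0,0,7],[0,0,0,0,0,8],[0,0,0,0,0,8],[0,0,0,0,0,8],[0,0,0,0,0,8],[0,0,0,0,0,8],[0,0,0,0,0,8],[0,0,0,0,0,6]]])

```text
time: 32.25
eef_pos: [0.5513, 0.1422, 0.0629]
tool_rot: [[-0.013, 1.0, 0.001], [1.0, 0.013, -0.003], [-0.003, 0.001, -1.0]]
contact_force: [-1.1, -7.8, 8.8]
opening: 0.153
grasp_force: 72.3
```

play_rows(motion=[[[0,0,0,0,0,4],[0,0,0,0,0,3],[0,0,0,0,0,0]]])

```text
time: 32.62
eef_pos: [0.5513, 0.1422, 0.063]
tool_rot: [[0.106, 0.994, 0.001], [0.994, -0.106, -0.003], [-0.003, 0.002, -1.0]]
contact_force: [-0.6, -7.3, 7.9]
opening: 0.153
grasp_force: 72.2
```

```bash
python3 - <<'E'
from h import *
s=robot.sense(); print(s["torque"],s["q"])
E
```

```text
[-1.30408285  0.42973895  0.09602764] [ 0.23412169  0.46638991  1.80350258 -0.00448432  0.87106764  0.34351167]
```

play_rows(motion=[[[0,0,0,0,0,2],[0,0,0,0,0,2],[0,0,0,0,0,0]]])

```text
time: 33.0
eef_pos: [0.5514, 0.1417, 0.0631]
tool_rot: [[0.171, 0.985, 0.002], [0.985, -0.171, -0.005], [-0.005, 0.003, -1.0]]
contact_force: [-1.7, -8.9, 8.9]
opening: 0.152
grasp_force: 77.5
```

```bash
python3 - <<'E'
from h import *
s=robot.sense(); print(s["torque"],s["contact_force"],s["tool_rot"][:,1])
E
```

```text
[-1.58940976  0.3224124   0.92250375] [-1.74164793 -8.87010777  8.94554135] [ 0.98524937 -0.17110222  0.00277812]
```

The turning moment jumped to 0.9 N m, so the knob is at its end stop. I'll release and retreat.

play_rows(motion=[[[0,0,0,0,0,-2.5],[0,0,0,0,0,0]]])

```text
time: 33.25
eef_pos: [0.5513, 0.1418, 0.0631]
tool_rot: [[0.13, 0.992, 0.002], [0.992, -0.13, -0.004], [-0.004, 0.002, -1.0]]
contact_force: [-2.4, -8.1, 8.7]
opening: 0.156
grasp_force: 63.3
```

play_rows(motion=[[[0,0,0,0,0,0],[0,0,0,0,0,0],[0,0,0,0,0,0],[0,0,-8,0,0,0],[0,0,-25,0,0,0],[0,0,-45,0,0,0],[0,0,-55,0,0,0],[0,0,-50,0,0,0],[0,0,-30,0,0,0],[0,0,0,0,0,0]]], grip=0.45)

```text
time: 34.5
eef_pos: [0.5521, 0.1444, 0.2774]
tool_rot: [[0.133, 0.991, 0.006], [0.991, -0.133, 0.001], [0.002, 0.006, -1.0]]
contact_force: [0.5, 0.5, -0.6]
opening: 0.448
grasp_force: 0.0
```

```bash
python3 - <<'E'
from h import *
import pickle
f={n:grab_frame(n) for n in("wrist","scene")}
pickle.dump(f,open("f7.pkl","wb"))
w=f["wrist"]; s=robot.sense(); print(s["eef_pos"],s["contact_force"])
a=cv2.resize(w["image"][:,:,::-1],(640,480),interpolation=cv2.INTER_CUBIC)[:350]
b=cv2.resize(f["scene"]["image"][160:285,215:420,::-1],None,fx=1.9,fy=1.9)
im=np.zeros((600,800,3),np.uint8); im[:350,:640]=a; im[355:355+b.shape[0],:b.shape[1]]=b
cv2.imwrite("pics/w7.png",im)
E
```

```text
[0.55039271 0.14399459 0.27357611] [-0.24486682  0.07588677 -0.01857528]
```

View pics/w7.png

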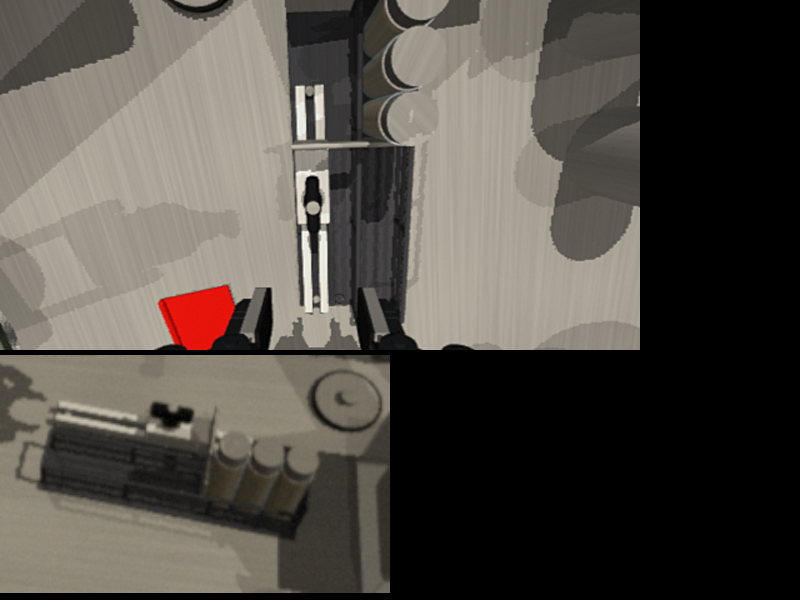

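The bar lies along the track again (hub at (313,207)). The three jars stand upright and the plate is right against the row at (350,145). Handing in.

```bash
python3 -c "
from workcell import robot
print(robot.hand_in())"
```

```text
the job is handed in; nothing more can be done
None
```

The slim jar stands upright in the rack beside the other two, the end stop is back snug against the row, and the knob is turned to its tight end stop; the job is handed in, but no verdict came back.

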